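# Change the lid in the veneer press

## Robot

A 6-joint arm with a two-finger parallel gripper is mounted at the origin on a cart in front of the work surface, level with it; the furniture and walls round the work are solid. World frame = base frame: x ahead of the robot, y to its left, z up, the work surface at z = 0. Lengths are in m, angles in rad, forces in N, time in s.
With the tool pointing down it reaches from about 0.275 to 0.75 m from the base axis. Payload 10.2 kg.
Tool frame: the origin (TCP) lies midway between the tips of the shut fingers; the grasp point (between the pads) lies 19 mm behind it (env.hold_point_z is the distance from the TCP to the grasp point, in m); x points along the fingers, z is the direction in which the jaws open and shut, and the axes are right-handed (so a half turn about x gives the same grasp; the last joint's range is limited). The gripper opens to 85 mm and grips with 20 to 120 N. Pads are 22 mm wide; open, the fingers measure 114 mm over their backs; the gripper's body (76 mm by 85 mm) begins 54 mm behind the grasp point. The pads swing forward as they close: fully open they stand 13 mm farther back than shut.
Start: joints at [-1.343, 0.313, 1.498, -0, 1.331, -0.223], TCP at [0.229, -0.473, 0.231] pointing down, gripper open.
Joint ranges: [-2.94, 2.94], [-0.97, 2.17], [0.19, 2.56], [-1.23, 4.37], [0.02, 3.11], [-2.88, 2.88]. Speed limits (rad/s): [2.39, 2.39, 3.01, 3.14, 3.14, 3.14].

## Interface

Orientations are given as a unit quaternion [x, y, z, w].
In Python, from bench import env, kinematics, monitor, eyes, job gives the robot as it stands. The module is installed in compiled form; this text tells all that it offers. Calls block until the motion is done:
- env.reach(position, orientation): joint-space move of the TCP to a pose.
- env.movel(position, velocity=0.15, frame=None, guard=None): straight line of the TCP; frame=None keeps the orientation; velocity is the mean speed in m/s. With guard (N) it stops when the force on the tool has changed by that much, and returns True; else False.
- env.set_joints(angles): joint-space move.
- env.release() and env.close_gripper(effort=None): open the fingers fully, or close them until they stop; effort is the grip in N (None keeps the last).
- env.hold(seconds).
- kinematics.ik(position, orientation): joint angles nearest the present ones, or None.
- monitor.sense(): the state.
- eyes.grab_frame(name): name is "side" or "top"; returns a dict with "frame" (384x512x3 uint8, red, green, blue), "mtx" (3x3 intrinsics, pixels), "view" (4x4, takes a point from world to camera coordinates). Camera axes: x right, y down, z forward; pixel columns grow to the right and rows downward; lengths in m; the calibration is good to about 2 mm. A picture is of the moment at which its call begins. There is no depth.
A pose or a line that the arm cannot do raises env.MotionError and nothing moves.
- job.hand_in(): hands the job in, once; it reports no verdict.
The state is a dict: "clock": time; "joints": joint angles; "qvel": joint speeds; "joint_efforts": joint torques, N m; "position": TCP position; "ee_rot": TCP orientation; "contact_force": force on the tool from outside, world axes, zero at the start; "ft_torque": the same for the moment, N m; "finger_gap": opening from 0.0 (shut) to 1.0 (fully open).
Only numpy, scipy, OpenCV 4.12 (cv2) and the standard library are available. Lean on these libraries where they do the work, as an engineer would, in place of code of your own. Each camera call takes 0.05 s, during which the arm holds its last target.

## Task

The dark box lid in the little veneer press has set: take it out and lay it across both battens of the drying rack, lengthwise and centred, then press the pale lid in its place. While the press is open, park its weight and its caul (the notched pressing board) on the green cutting mat, and leave them there until the dark lid is on the rack and the pale one in the press. Lay the pale lid square and centred on the white bed between the two posts, put the caul back on it with its notches round the posts, then the weight lengthwise on the middle of the caul, and leave the glue bottle, tape measure and spring clamp where they are.

Things in the scene. Friction and masses are not known exactly. Their poses are not given: they have to be found in the camera images.
- press: the veneer press, fixed: brown MDF base board 100 (x) x 190 (y) x 16 mm; on its middle a white bed 46 (x) x 104 (y) mm whose top is 28 mm above the bench; on its long axis, 68 mm either side of the middle (y = +-68 mm), an upright steel post 12 mm in diameter with a tapering nose, top 85 mm above the bench, with a foot collar 22 mm in diameter up to 20 mm above the bench. Origin: centre of the base's underside, at bench level; y along the board through both posts, z up
- rack: the drying rack, fixed: brown board 96 (x) x 124 (y) x 6 mm with two pale battens, 16 mm wide, 92 mm long along x, at y = +-35 mm; their tops are 24 mm above the bench. A lid lies lengthwise along y across both battens. Origin: centre of the underside, at bench level; z up
- mat: the green cutting mat with a pale grid, fixed, 140 (x) x 180 (y) x 3 mm. Origin: centre of the underside, at bench level; z up
- dark_lid: box lid with dark brown veneer, loose, 56 (x) x 110 (y) x 14 mm, about 60 g; at the start in the press, on the white bed (7 mm of slack to each post when centred), under the caul, its long edges showing. Origin: centre of the underside; y lengthwise; z up
- pale_lid: box lid with pale veneer, loose, otherwise the same as the dark one: 56 (x) x 110 (y) x 14 mm, about 60 g; at the start alone and flat on the bench. Origin: centre of the underside; y lengthwise; z up
- caul: the caul, loose: birch plywood board with a thin cork underside, 40 (x) x 160 (y) x 24 mm, about 120 g; each end has an open notch 18 mm wide and 22 mm deep that goes round a post of the press (3 mm slack each way across, 4 mm along). In the press its underside is 42 mm above the bench, on the lid. Origin: centre of the underside; y lengthwise; z up. Either way round is right
- weight: the press weight, loose: dark slate-blue steel block 40 (x) x 70 (y) x 30 mm with a bow handle of 12 mm round bar on top, the bar along y, 50 mm between its legs, its centre line 56 mm above the underside; about 0.7 kg; at the start on the middle of the caul. Grip the bar across x. Origin: centre of the underside; y lengthwise; z up. Either way round is right
- glue_bottle: bystander: white glue bottle with red tip, 57 mm in diameter, 170 mm high, standing loose on the bench. Origin: centre of the underside
- tape_measure: bystander: tape measure, about 58 x 77 x 62 mm, standing loose on the bench. Origin: centre of the underside
- spring_clamp: bystander: black spring clamp, 75 x 106 x 20 mm, lying loose on the bench. Origin: centre of the underside
There are look-alikes about, which are no part of the job. Leave any pink look-alike of the weight alone.

How it is judged:
By the outcome, as a careful person would: the job done as asked, in the order asked, and still so for the second after the job is handed in, with the robot touching nothing.
It also fails if it takes over 122 s, if anything falls off the work surface, if the arm or the gripper's body presses on something with over 40 N, if the wrist force passes 120 N, or if a joint passes its speed limit or range.

## Working session

There is one attempt and no reset: what is moved stays moved. The work goes in short steps, each a Python script; the robot and the scene stay as the last script left them, time stands still between calls to the robot, and variables do not carry over. Pictures are saved under pics/ and viewed, and the job is handed in when it is done.

```bash
mkdir -p pics
cat > h.py <<'E'
import numpy as np, cv2
from bench import env, kinematics, monitor, eyes, job
def grab(n):
    f=eyes.grab_frame(n); return f["frame"],np.array(f["mtx"]),np.array(f["view"])
def save(n,im): cv2.imwrite("pics/"+n,cv2.cvtColor(im,cv2.COLOR_RGB2BGR))
def ray(px,K,V,z):
    d=np.linalg.inv(K)@np.array([px[0],px[1],1.]); R=V[:3,:3];t=V[:3,3]
    c=-R.T@t; d=R.T@d; return c+d*(z-c[2])/d[2]
def proj(p,K,V):
    q=K@(V[:3,:3]@np.array(p)+V[:3,3]); return q[:2]/q[2]
E
python3 - <<'E'
from h import *
for n in("top","side"):
    im,K,V=grab(n); save(n+"0.png",im); print(n,K.round(1).tolist(),V.round(3).tolist())
    np.savez(n+"0.npz",im=im,K=K,V=V)
s=monitor.sense(); print(s["clock"],s["position"],s["ee_rot"],s["contact_force"],s["finger_gap"],env.hold_point_z)
E
```

```text
top [[445.6, 0.0, 261.7], [0.0, 445.6, 191.1], [0.0, 0.0, 1.0]] [[-0.005, -1.0, 0.002, -0.131], [-0.977, 0.005, -0.214, 0.554], [0.214, -0.003, -0.977, 1.336], [0.0, 0.0, 0.0, 1.0]]
side [[483.7, 0.0, 264.4], [0.0, 483.7, 192.1], [0.0, 0.0, 1.0]] [[0.902, -0.431, -0.012, -0.551], [-0.266, -0.534, -0.803, 0.139], [0.34, 0.728, -0.596, 1.273], [0.0, 0.0, 0.0, 1.0]]
0.1 [ 0.22866639 -0.47234997  0.23080266] [ 0.37589124  0.59937782 -0.37532891  0.59881568] [ 1.01543415 -0.43526935 -0.63414354] 0.9974527071121116 0.0187
```

Run:
```python
import cv2
for n in("top","side"):
    a=cv2.imread(f"pics/{n}0.png"); cv2.imwrite(f"pics/{n}0b.png",cv2.resize(a,(800,600),interpolation=cv2.INTER_CUBIC))
```

```text
(no output)
```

View pics/top0b.png

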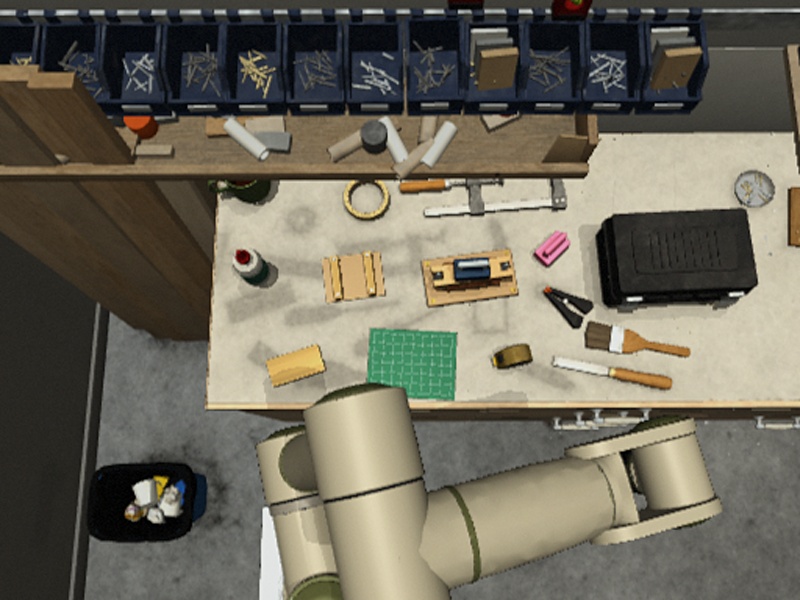

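View pics/side0b.png

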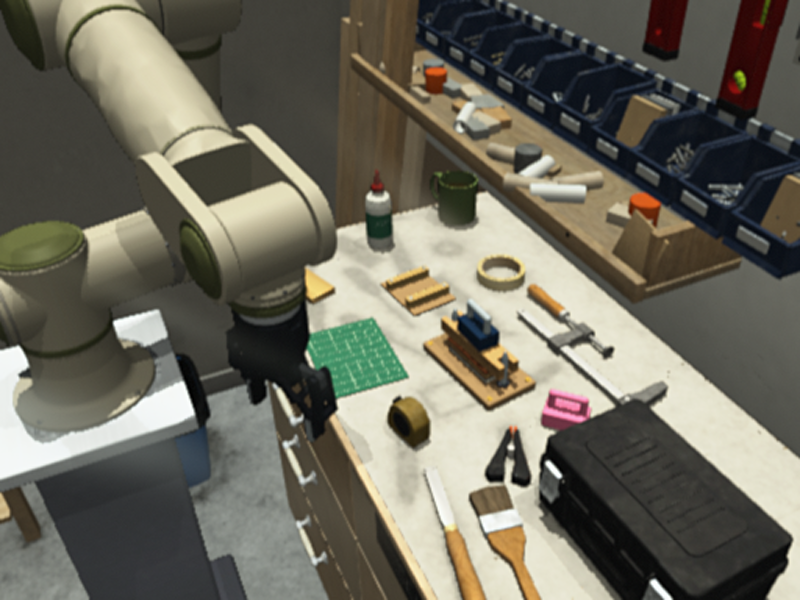

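Seen in the 800x600 top view: the press with the weight is at (470,275), the rack at (353,276), the mat at (412,363) and the pale lid at (296,365). The look-alikes are the pink weight at (551,247) and the boards in the bins at (496,65) and (676,62). By description I choose the slate-blue weight on the caul and the pale flat lid alone on the bench, and I'll check both in close crops.

Run:
```python
import cv2,numpy as np
a=cv2.imread("pics/top0.png"); 
c=cv2.resize(a[145:265,155:355],(800,480),interpolation=cv2.INTER_CUBIC); cv2.imwrite("pics/tc.png",c)
a=cv2.imread("pics/side0.png")
c=cv2.resize(a[160:270,190:350],(800,550),interpolation=cv2.INTER_CUBIC); cv2.imwrite("pics/sc.png",c)
```

```text
(no output)
```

View pics/tc.png

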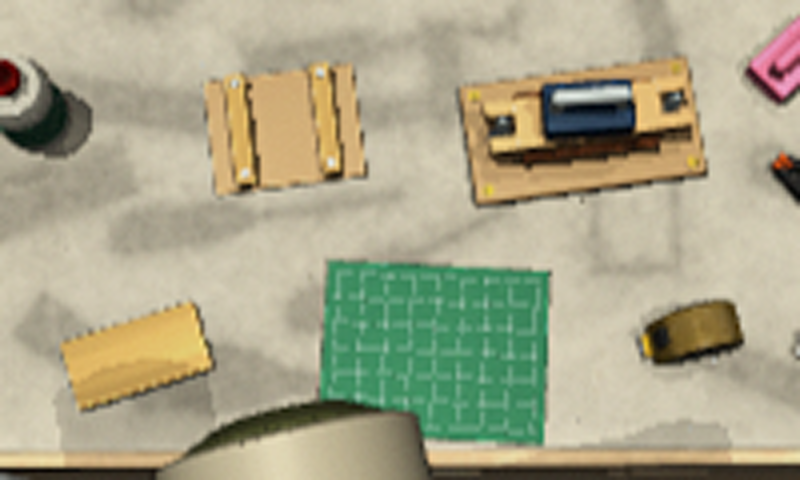

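View pics/sc.png

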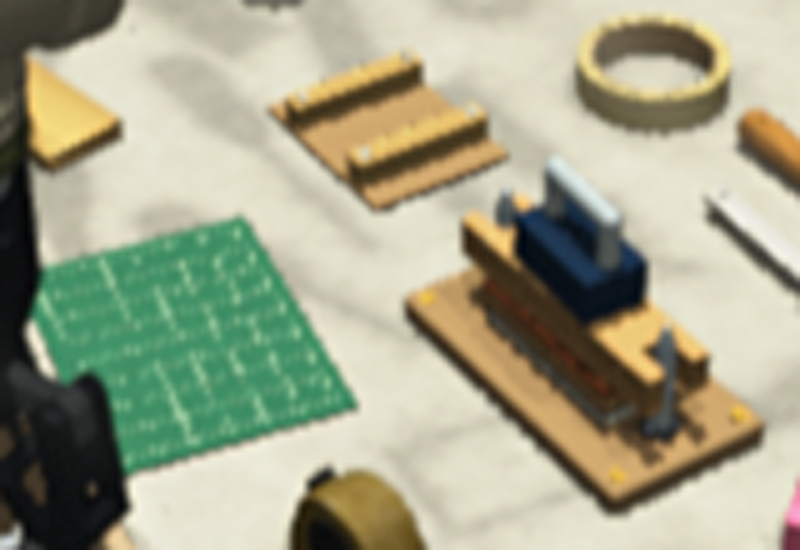

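```bash
cat > m.py <<'E'
from h import *
d=np.load("top0.npz"); im,K,V=d["im"],d["K"],d["V"]
print("cam",-V[:3,:3].T@V[:3,3])
hsv=cv2.cvtColor(im,cv2.COLOR_RGB2HSV)
for p in [(180,235),(215,178),(243,178),(290,192),(283,172),(214,170),(340,158),(190,160),(303,167),(302,173),(323,169)]: print(p,hsv[p[1],p[0]])
def blob(mask,box,name,z):
    m=np.zeros_like(mask); x0,y0,x1,y1=box; m[y0:y1,x0:x1]=mask[y0:y1,x0:x1]
    n,l,s,c=cv2.connectedComponentsWithStats(m); i=1+np.argmax(s[1:,4]); 
    cs,_=cv2.findContours((l==i).astype(np.uint8),cv2.RETR_EXTERNAL,cv2.CHAIN_APPROX_NONE)
    ct=max(cs,key=cv2.contourArea)
    pts=np.array([ray(p[0],K,V,z)[:2] for p in ct])
    r=cv2.minAreaRect((pts*1000).astype(np.float32))
    b=cv2.boxPoints(r); print(name,s[i,4],"c",np.round(r[0],1),"size",np.round(r[1],1),"ang",round(r[2],2)); print(b.round(1).tolist()); 
    return r
wood=cv2.inRange(hsv,(8,85,90),(30,255,255))
green=cv2.inRange(hsv,(60,100,50),(95,255,255))|cv2.inRange(hsv,(50,60,100),(95,255,255))
blob(green,(230,205,300,258),"mat",0.003)
blob(wood,(165,215,212,250),"pale",0.014)
blob(wood,(203,155,250,196),"rack",0.006)
blob(wood,(265,155,335,200),"press",0.016)
E
python3 m.py
```

```text
cam [ 0.25449102 -0.13018442  1.42391906]
(180, 235) [ 20 138 227]
(215, 178) [ 20 139 214]
(243, 178) [ 19 108 210]
(290, 192) [ 18 110 206]
(283, 172) [ 21  75 230]
(214, 170) [ 20 141 213]
(340, 158) [ 21  41 210]
(190, 160) [ 22  40 197]
(303, 167) [ 86  11 179]
(302, 173) [105 125  53]
(323, 169) [ 72  21 122]
mat 2227 c [ 430.1 -137.9] size [179.2 138.3] ang 86.96
[[356.29998779296875, -223.6999969482422], [494.3999938964844, -231.0], [503.8999938964844, -52.099998474121094], [365.79998779296875, -44.79999923706055]]
pale 630 c [426.8  97.7] size [ 57.1 112.1] ang 17.56
[[382.70001220703125, 142.60000610351562], [416.5, 35.599998474121094], [470.8999938964844, 52.900001525878906], [437.1000061035156, 159.8000030517578]]
rack 1033 c [615.7 -16.2] size [ 99.3 123.7] ang 8.11
[[557.7999877929688, 38.0], [575.2999877929688, -84.4000015258789], [673.5999755859375, -70.4000015258789], [656.0999755859375, 52.0]]
press 1126 c [ 609.1 -259.5] size [ 99.3 189.8] ang 7.86
[[546.9000244140625, -172.39999389648438], [572.7999877929688, -360.29998779296875], [671.2000122070312, -346.70001220703125], [645.2999877929688, -158.8000030517578]]
```

```bash
cat > m2.py <<'E'
from h import *
d=np.load("top0.npz"); im,K,V=d["im"],d["K"],d["V"]
def T(cx,cy,z,o=(155,145,4)): 
    return (ray((o[0]+(cx+.5)/o[2]-.5,o[1]+(cy+.5)/o[2]-.5),K,V,z)*1000).round(1)[:2]
print("posts",T(503,127,.077),T(674,100,.077))
print("bar ends",T(550,98,.126),T(632,92,.126))
print("weight blk top corners",T(541,84,.096),T(635,80,.096),T(636,113,.096),T(545,116,.096))
print("caul corners",T(487,107,.066),T(690,76,.066),T(492,153,.066),T(697,122,.066))
print("shelf edge z=.3", ray((256,114),K,V,.3)[:2])
d=np.load("side0.npz"); im,K,V=d["im"],d["K"],d["V"]
o=(190,160,5)
print("S posts top",T(508,190,.085,o),T(668,335,.085,o))
print("S bar ends top",T(556,160,.126,o),T(611,222,.126,o))
print("S press top corners near, right,",T(607,498,.016,o),T(760,428,.016,o),T(408,303,.016,o))
E
python3 m2.py
```

```text
posts [ 596.1 -192.4] [ 617.2 -326.4]
bar ends [ 606.  -225.8] [ 610.4 -287.8]
weight blk top corners [ 625.4 -221.3] [ 628.2 -294. ] [ 601.9 -294. ] [ 599.8 -223.9]
caul corners [ 615.2 -180.5] [ 639.8 -341.3] [ 577.9 -184. ] [ 602.2 -345.5]
shelf edge z=.3 [ 0.71242356 -0.11906865]
S posts top [ 598.2 -193.3] [ 613.1 -332.2]
S bar ends top [ 605.9 -229. ] [ 605.2 -286.2]
S press top corners near, right, [ 567.5 -357.7] [ 662.8 -348.3] [ 545.5 -179.4]
```

```bash
cat >> h.py <<'E'
from scipy.spatial.transform import Rotation as Ro
def quat(yaw,flip=False):
    a=np.radians(yaw)+(np.pi if flip else 0)
    x=np.array([0,0,-1.]);z=np.array([np.cos(a),np.sin(a),0]);y=np.cross(z,x)
    return Ro.from_matrix(np.c_[x,y,z]).as_quat()
def best(p,yaw):
    c=[]
    for f in(False,True):
        q=kinematics.ik(list(p),list(quat(yaw,f)))
        if q is not None: c.append((abs(q[5]),f,q))
    return min(c,key=lambda t:t[0]) if c else None
def state(s=""):
    m=monitor.sense(); print(s,"t",round(m["clock"],2),"p",np.round(m["position"],4),"F",np.round(m["contact_force"],1),"gap",round(m["finger_gap"],3)); return m
E
python3 - <<'E'
from h import *
t=np.load("top0.npz");s=np.load("side0.npz")
P=cv2.triangulatePoints(t["K"]@t["V"][:3],s["K"]@s["V"][:3],np.array([[378.],[114]]),np.array([[410.],[189]])); print(P[:3,0]/P[3])
for n,p,y in[("weight",(.607,-.258,.103),3),("w hi",(.607,-.258,.2),3),("caul",(.607,-.26,.2),7.9),("rack",(.616,-.016,.2),8),("pale",(.427,.098,.2),17.5),("mat1",(.387,-.135,.2),-3),("mat2",(.473,-.14,.2),-3)]:
    b=best(p,y); print(n,b and (b[1],np.round(b[2],2)))
E
```

```text
[ 0.73659401 -0.4637333   0.2442798 ]
weight (False, array([-0.58,  0.72,  1.2 , -0.  ,  1.22, -0.63]))
w hi (False, array([-0.58,  0.64,  1.08, -0.  ,  1.42, -0.63]))
caul (False, array([-0.58,  0.64,  1.08, -0.  ,  1.42, -0.72]))
rack (False, array([-0.22,  0.54,  1.25, -0.  ,  1.36, -0.36]))
pale (False, array([-0.04,  0.15,  1.79, -0.  ,  1.2 , -0.35]))
mat1 (False, array([-0.62,  0.09,  1.86, -0.  ,  1.19, -0.57]))
mat2 (False, array([-0.53,  0.27,  1.64, -0.  ,  1.23, -0.47]))
```

```bash
cat >> h.py <<'E'
def over(xy,yaw,z=.2): env.reach([xy[0],xy[1],z],list(quat(yaw)))
def line(xy,z,yaw,v=.15,guard=None): return env.movel([xy[0],xy[1],z],velocity=v,frame=list(quat(yaw)),guard=guard)
def shot(tag):
    for n in("top","side"):
        im,K,V=grab(n); save(f"{n}_{tag}.png",im); np.savez(f"{n}_{tag}.npz",im=im,K=K,V=V)
E
python3 - <<'E'
from h import *
c=(.607,-.258);y=3
over(c,y,.21); state("over"); print(line(c,.1033,y,.12,10)); state()
env.close_gripper(effort=60); state("closed")
line(c,.2,y,.12); state("up")
shot("a")
E
cat > crop.py <<'E'
import cv2,sys
f,x0,y0,x1,y1,o=sys.argv[1:7]; x0,y0,x1,y1=map(int,(x0,y0,x1,y1)); a=cv2.imread("pics/"+f)[y0:y1,x0:x1]
k=min(800/(x1-x0),600/(y1-y0)); cv2.imwrite("pics/"+o,cv2.resize(a,None,fx=k,fy=k,interpolation=cv2.INTER_CUBIC)); print(k)
E
python3 crop.py side_a.png 180 90 380 240 sa.png
```

```text
over t 1.7 p [ 0.6064 -0.2591  0.2102] F [-0.4 -0.3 -0.1] gap 1.002
False
 t 2.74 p [ 0.6074 -0.2583  0.1043] F [-0.2  1.1  0.7] gap 1.0
closed t 3.42 p [ 0.6072 -0.258   0.1035] F [1.5 0.7 0.8] gap 0.115
up t 4.38 p [ 0.6066 -0.2578  0.1987] F [ 0.  -0.1 -6.4] gap 0.116
4.0
```

View pics/sa.png

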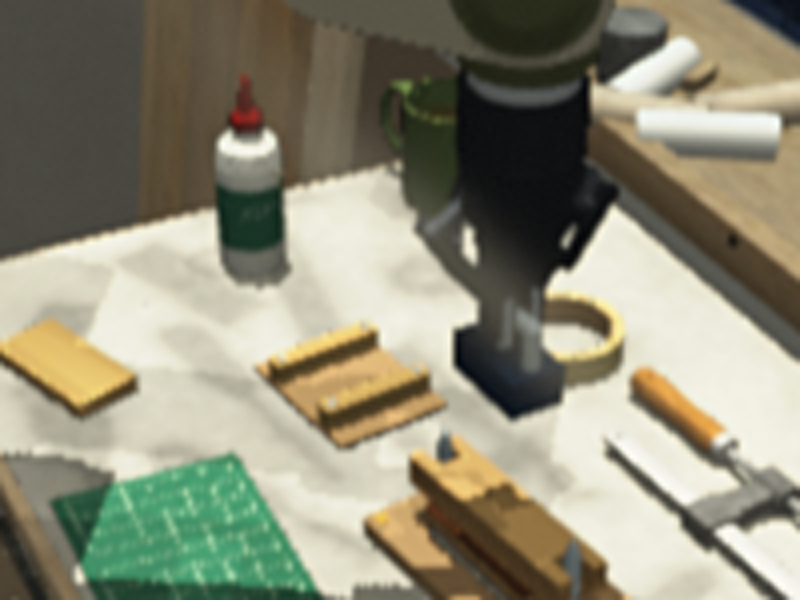

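The side crop shows the weight hanging level in the fingers at (510,365), with the caul still around the posts. Next I'll park the weight on the mat.

```bash
python3 - <<'E'
from h import *
c=(.473,-.1402);y=-3
over(c,y,.2); line(c,.048,y,.12); print(line(c,.037,y,.03,4)); state("placed")
env.release(); state(); line(c,.2,y,.15)
over((.45,.1),y,.25); state(); shot("b")
E
python3 crop.py side_b.png 180 90 380 240 sb.png;python3 crop.py top_b.png 190 130 350 250 tb.png
```

```text
True
placed t 6.97 p [ 0.474  -0.1406  0.0403] F [2.4 1.1 3.4] gap 0.115
 t 7.69 p [ 0.4727 -0.14    0.0393] F [ 0.4  0.3 -0.2] gap 0.999
 t 9.89 p [0.4502 0.0992 0.2495] F [-0.  -0.6 -0. ] gap 0.999
4.0
5.0
```

View pics/sb.png

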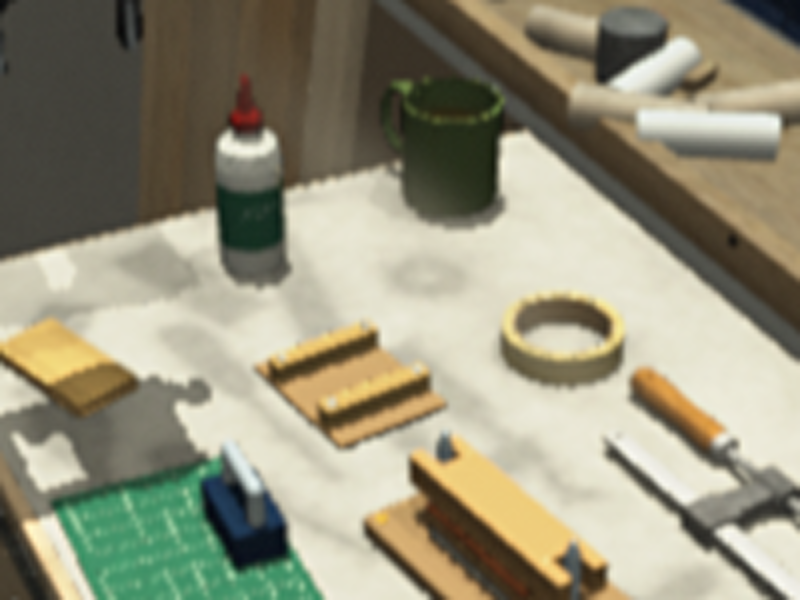

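View pics/tb.png

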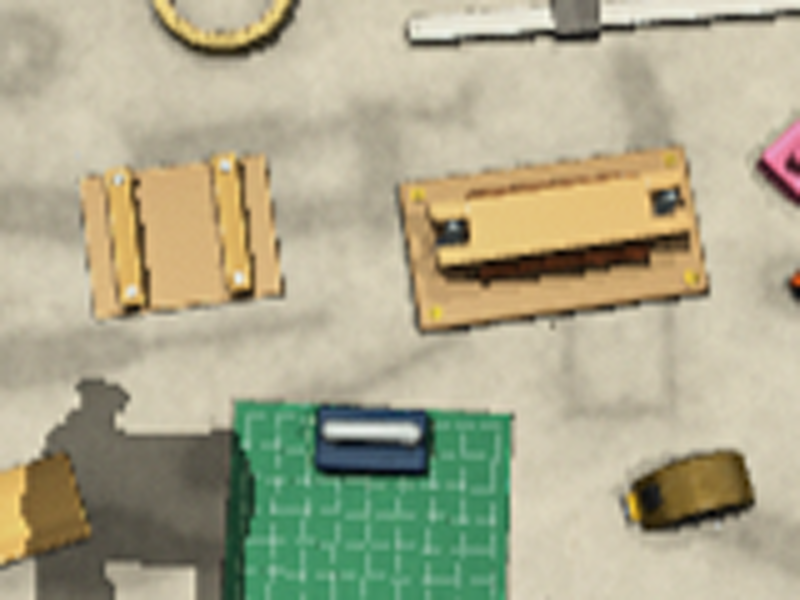

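Run:
```python
from h import *
d=np.load("top_b.npz"); im,K,V=d["im"],d["K"],d["V"]
def T(cx,cy,z,o=(190,130,5)): 
    return (ray((o[0]+(cx+.5)/o[2]-.5,o[1]+(cy+.5)/o[2]-.5),K,V,z)*1000).round(1)[:2]
q=[T(431,203,.066),T(685,170,.066),T(690,235,.066),T(438,266,.066)]; print(q,np.mean(q,0))
print("posts",T(454,232,.077),T(667,199,.077))
print("press",[T(*p,.016) for p in((400,184),(686,148),(708,290),(420,328))])
print("bar",T(325,435,.065),T(420,432,.065))
hsv=cv2.cvtColor(im,cv2.COLOR_RGB2HSV); print(hsv[172,300],hsv[165,280],hsv[182,290],hsv[192,290])
m=cv2.inRange(hsv,(15,90,215),(30,255,255)); m[:160]=0;m[188:]=0;m[:,:272]=0;m[:,332:]=0
ct=max(cv2.findContours(m,0,1)[0],key=cv2.contourArea)
p=np.float32([ray(c[0],K,V,.066)[:2]*1000 for c in ct]); print(cv2.contourArea(ct),cv2.minAreaRect(p))
```

```text
[array([ 619. , -178.7]), array([ 639.8, -339.7]), array([ 597.4, -341.3]), array([ 578.1, -182.6])] [ 608.575 -260.575]
posts [ 597.3 -192.5] [ 617.9 -326. ]
press [array([ 645.4, -160.4]), array([ 669. , -348.6]), array([ 573.3, -359.4]), array([ 549. , -172.4])]
bar [ 471.6 -111.6] [ 473.2 -170.2]
[ 20 118 229] [ 17  99 170] [ 14 173  34] [ 18 110 211]
398.0 ((611.4160766601562, -261.0524597167969), (37.95796203613281, 160.51307678222656), 7.938275337219238)
```

```bash
python3 - <<'E'
from h import *
c=(.6085,-.2607);y=7.5
over(c,y,.2); print(line(c,.0455,y,.12,10)); state()
env.close_gripper(effort=50); state("closed")
line(c,.16,y,.1); state("up")
shot("c")
E
python3 crop.py side_c.png 180 90 380 240 sc_.png;python3 crop.py top_c.png 190 130 350 250 tc_.png
```

```text
False
 t 12.91 p [ 0.6089 -0.2609  0.0463] F [ 0.  -0.2 -0.3] gap 1.0
closed t 13.4 p [ 0.6087 -0.2608  0.046 ] F [-0.6 -0.7  4.8] gap 0.46
up t 14.69 p [ 0.6082 -0.2606  0.1592] F [-0.6  0.1 -1.8] gap 0.455
4.0
5.0
```

View pics/sc_.png

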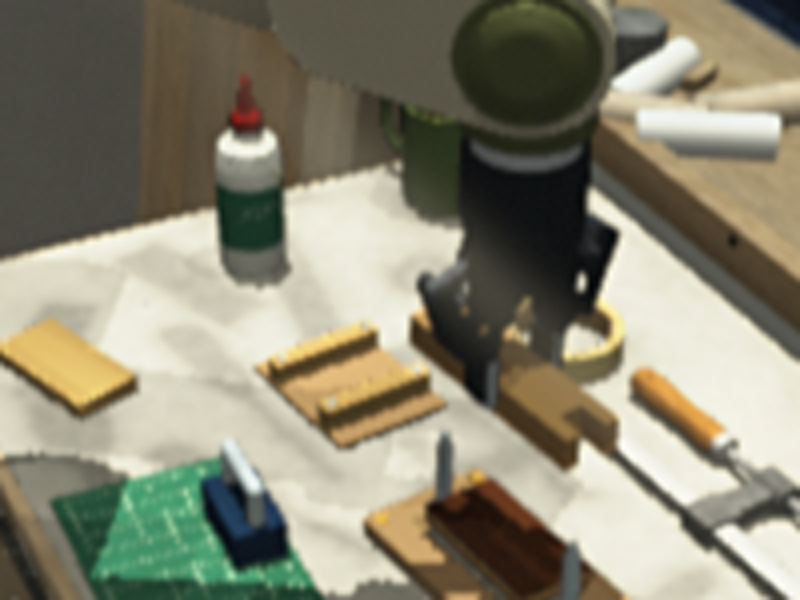

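```bash
python3 - <<'E'
from h import *
c=(.3872,-.1357);y=-3
line((.6085,-.2607),.2,7.5)
over(c,y,.2); line(c,.02,y,.12); print(line(c,.004,y,.03,4)); state("placed")
env.release(); state(); line(c,.2,y,.15)
over((.45,.1),y,.25); state(); shot("d")
E
python3 crop.py side_d.png 180 90 380 240 sd.png;python3 crop.py top_d.png 190 130 350 250 td.png
```

```text
True
placed t 18.32 p [ 0.3872 -0.1357  0.0069] F [-1.9  0.7  7.4] gap 0.458
 t 18.84 p [ 0.3869 -0.1355  0.0068] F [-0.6  0.8 -0.6] gap 1.001
 t 21.27 p [0.4499 0.0992 0.2495] F [-0.3 -0.8 -0.4] gap 0.996
4.0
5.0
```

View pics/td.png

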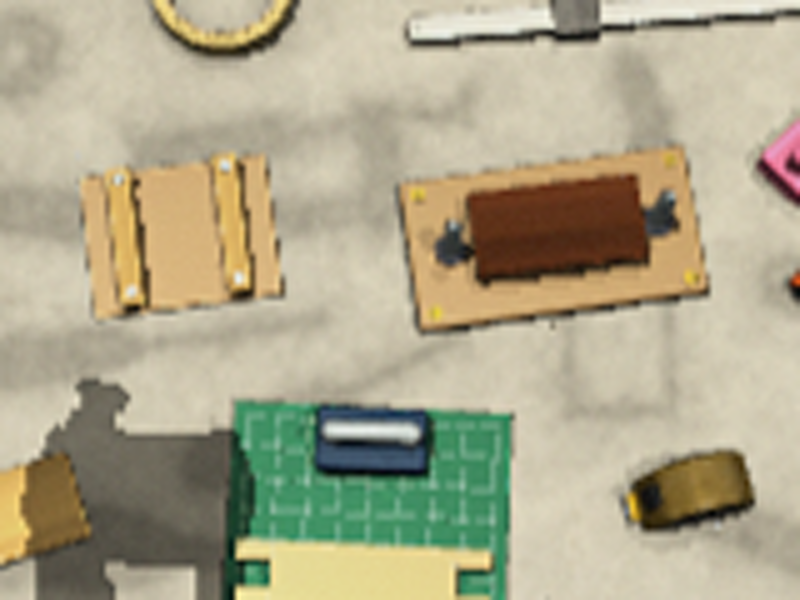

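View pics/sd.png

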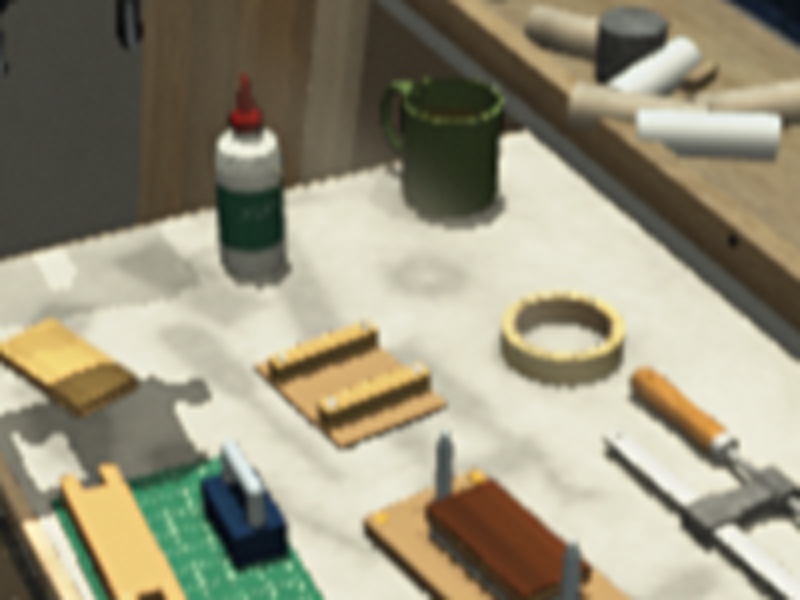

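```bash
python3 - <<'E'
from h import *
d=np.load("top_d.npz"); im,K,V=d["im"],d["K"],d["V"]
hsv=cv2.cvtColor(im,cv2.COLOR_RGB2HSV)
def T(cx,cy,z,o=(190,130,5)): 
    return (ray((o[0]+(cx+.5)/o[2]-.5,o[1]+(cy+.5)/o[2]-.5),K,V,z)*1000).round(1)[:2]
def blob(m,box,z):
    x0,y0,x1,y1=box; mm=np.zeros_like(m); mm[y0:y1,x0:x1]=m[y0:y1,x0:x1]
    ct=max(cv2.findContours(mm,0,1)[0],key=cv2.contourArea)
    p=np.float32([ray(c[0],K,V,z)[:2]*1000 for c in ct]); r=cv2.minAreaRect(p); print(np.round(r[0],1),np.round(r[1],1),round(r[2],2))
print("dark hsv",hsv[175,300]); blob(cv2.inRange(hsv,(0,120,60),(15,255,150)),(270,155,332,192),.042)
print("dark corners",[T(*p,.042) for p in((467,195),(637,176),(648,262),(477,280))])
print("posts tip",T(456,224,.085),T(668,191,.085))
print("post foot collar centres",T(452,250,.02),T(661,222,.02))
print("screws press",[T(*p,.016) for p in((419,194),(671,160),(691,278),(436,313))])
print("battens",[T(*p,.024) for p in((117,168),(133,305),(223,155),(241,292))])
print("batten screws",[T(*p,.024) for p in((120,179),(132,293),(226,163),(239,278))])
print("rack corners",[T(*p,.006) for p in((81,180),(267,157),(284,293),(96,316))])
d=np.load("top0.npz")
E
python3 crop.py top_d.png 265 150 340 200 td2.png;  python3 crop.py side_d.png 265 195 345 255 sd2.png
```

```text
dark hsv [ 10 189  93]
[ 610.9 -260.4] [ 56.5 111. ] 6.74
dark corners [array([ 630.6, -202.8]), array([ 642.8, -312.3]), array([ 585.9, -317.6]), array([ 574.6, -208.3])]
posts tip [ 600.3 -193.4] [ 620.9 -325.7]
post foot collar centres [ 599.7 -193.6] [ 617.9 -329.9]
screws press [array([ 638.5, -172.7]), array([ 660.9, -338.5]), array([ 581.3, -348.7]), array([ 558.8, -182.9])]
battens [array([654.8,  24.3]), array([563.3,  12.3]), array([663.3, -44.8]), array([571.5, -57.1])]
batten screws [array([647.4,  22.2]), array([571.2,  13.1]), array([657.9, -46.8]), array([580.8, -55.8])]
rack corners [array([651.9,  49.8]), array([667.1, -72.8]), array([574.8, -84.2]), array([560. ,  38.1])]
10.666666666666666
10.0
```

View pics/td2.png

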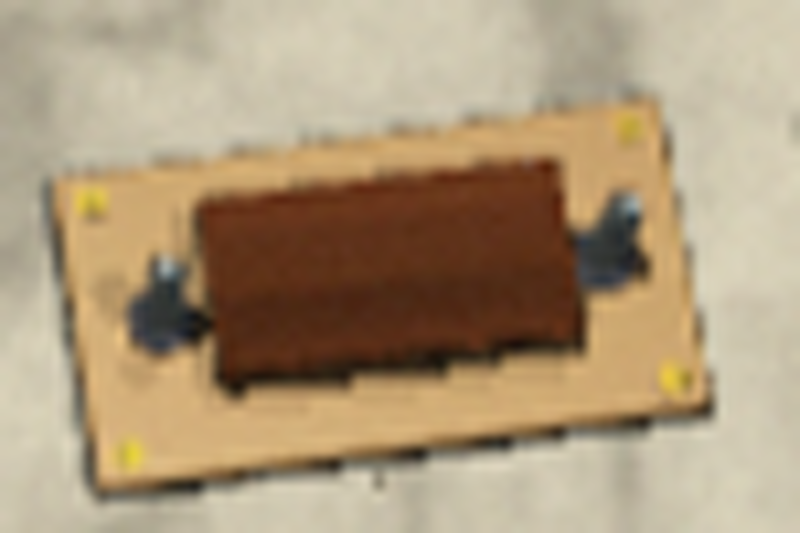

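View pics/sd2.png

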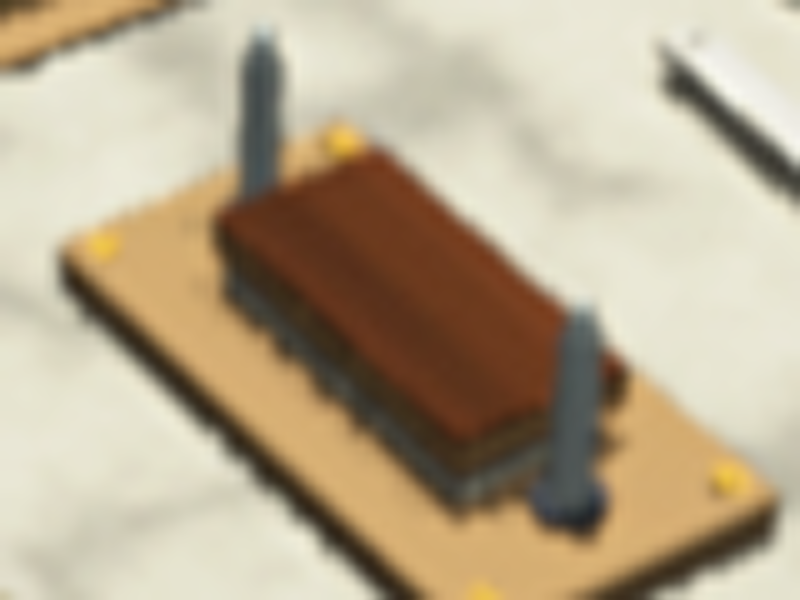

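```bash
python3 crop.py side_d.png 240 165 300 210 sd3.png
python3 - <<'E'
from h import *
d=np.load("side_d.npz"); im,K,V=d["im"],d["K"],d["V"]
def T(cx,cy,z,o): 
    return (ray((o[0]+(cx+.5)/o[2]-.5,o[1]+(cy+.5)/o[2]-.5),K,V,z)*1000).round(1)[:2]
o=(265,195,10)
q=[T(*p,.016,o) for p in((105,243),(341,137),(728,478),(483,592))];print("screws",q,np.mean(q,0))
q=[T(*p,.042,o) for p in((218,215),(372,150),(628,370),(468,440))];print("dark",q,np.mean(q,0))
q=[T(*p,.085,o) for p in((262,35),(585,305))];print("posts",q,np.mean(q,0))
E
```

```text
13.333333333333334
screws [array([ 557.5, -178.9]), array([ 637.6, -166.7]), array([ 658.8, -334.4]), array([ 581.3, -343. ])] [ 608.8  -255.75]
dark [array([ 575.7, -209.8]), array([ 626. , -203.7]), array([ 640.8, -311.7]), array([ 590.8, -316.7])] [ 608.325 -260.475]
posts [array([ 596.2, -194.5]), array([ 615.8, -327. ])] [ 606.   -260.75]
```

View pics/sd3.png

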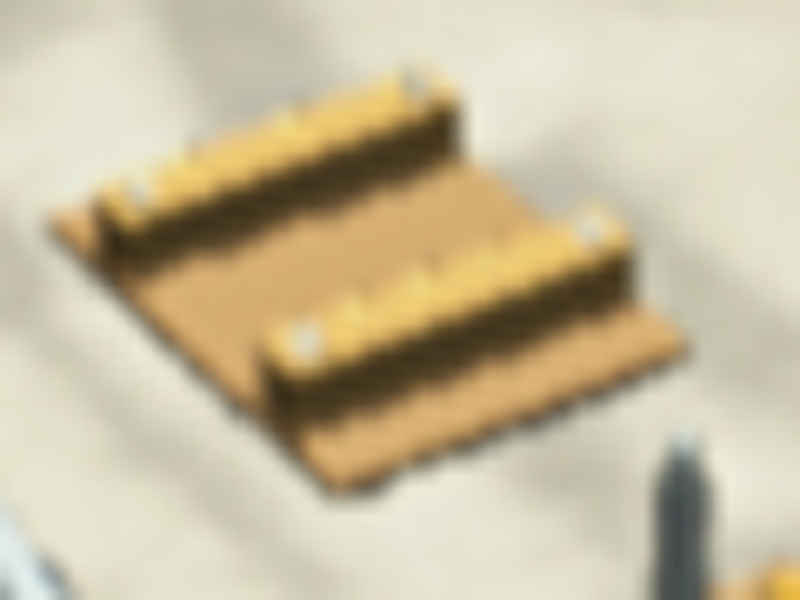

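```bash
python3 - <<'E'
from h import *
d=np.load("side_d.npz"); im,K,V=d["im"],d["K"],d["V"]
o=(240,165,40/3)
q=[(ray((o[0]+(a+.5)/o[2]-.5,o[1]+(b+.5)/o[2]-.5),K,V,.025)*1000).round(1)[:2] for a,b in((140,190),(418,80),(593,228),(307,342))];print("rack scr",q,np.mean(q,0))
c=(.6095,-.2605);y=7.5
over(c,y,.2); print(line(c,.018,y,.12,10)); state()
env.close_gripper(effort=40); state("closed")
line(c,.15,y,.1); state("up")
shot("e")
E
python3 crop.py side_e.png 180 90 380 240 se.png
```

```text
rack scr [array([569.4,  14.1]), array([645.4,  25.9]), array([654.4, -44.9]), array([578.4, -55.3])] [611.9  -15.05]
False
 t 24.51 p [ 0.6098 -0.2607  0.0187] F [-0.2 -0.3 -0.3] gap 1.0
closed t 24.9 p [ 0.6098 -0.2607  0.0186] F [0.5 0.  4.5] gap 0.642
up t 26.37 p [ 0.6093 -0.2604  0.1492] F [ 1.4  0.6 -0.9] gap 0.642
4.0
```

View pics/se.png

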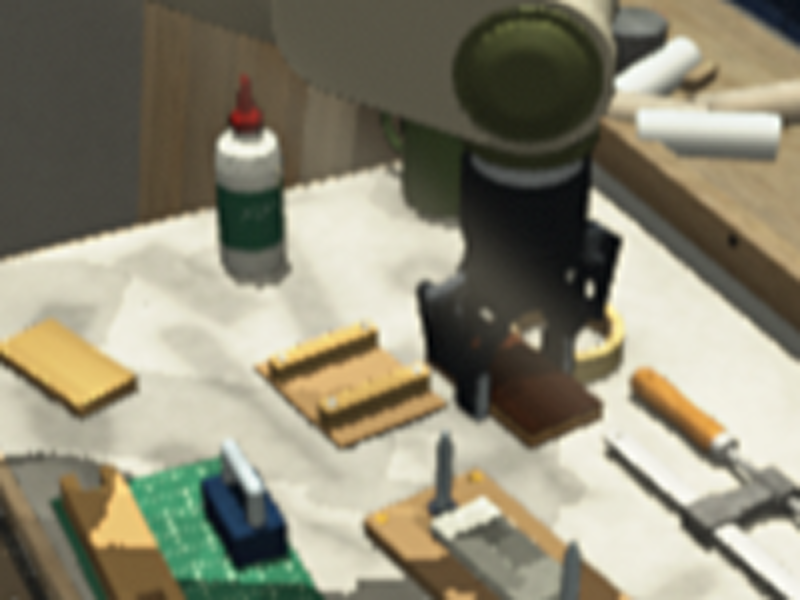

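```bash
python3 - <<'E'
from h import *
line((.6095,-.2605),.2,7.5)
c=(.613,-.0163);y=7.5
over(c,y,.2); line(c,.03,y,.12); print(line(c,.012,y,.03,3)); state("placed")
env.release(); state(); line(c,.2,y,.15)
over((.45,-.1),y,.3); state(); shot("f")
E
python3 crop.py top_f.png 160 140 340 260 tf.png; python3 crop.py side_f.png 180 140 320 245 sf.png
```

```text
True
placed t 30.0 p [ 0.6128 -0.0163  0.0146] F [-1.6 -1.1  6.1] gap 0.642
 t 30.42 p [ 0.6124 -0.0162  0.014 ] F [-0.1  0.5  1.1] gap 0.997
 t 32.65 p [ 0.4505 -0.0998  0.2993] F [-1.8 -0.1 -0.3] gap 0.997
4.444444444444445
5.714285714285714
```

View pics/tf.png

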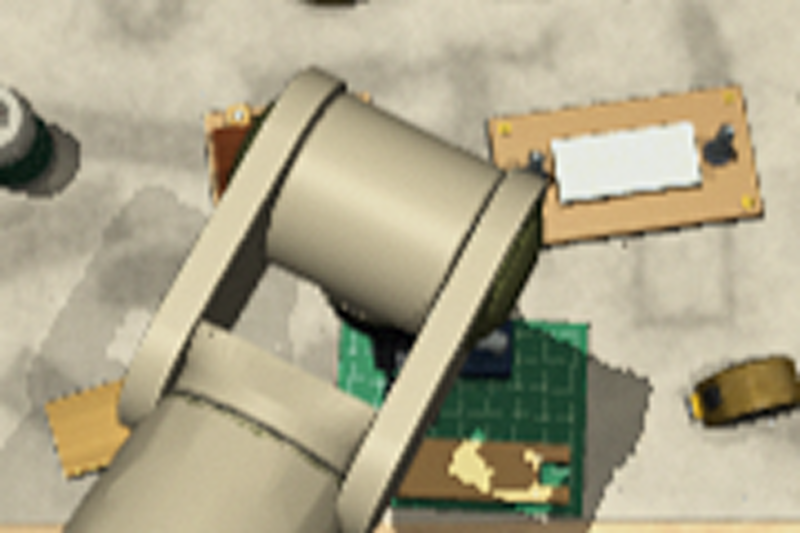

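View pics/sf.png

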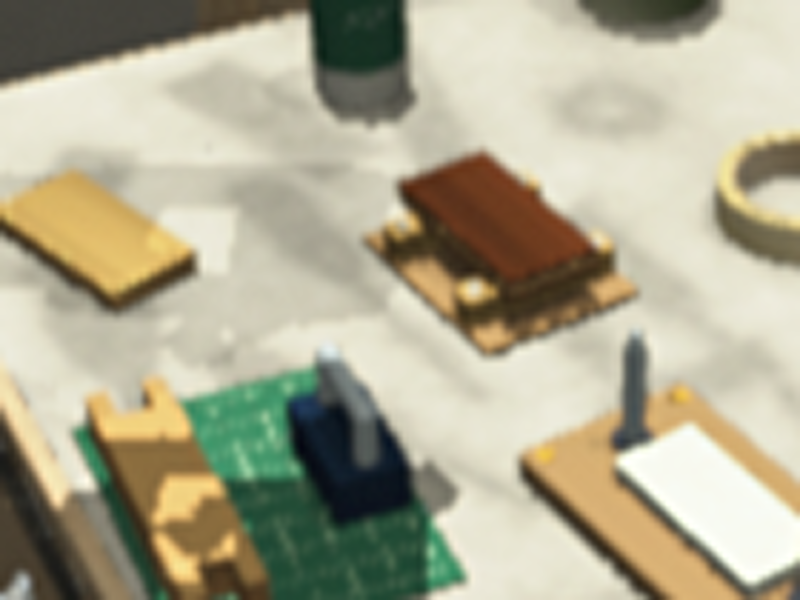

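Run:
```python
from h import *
for n,box in(("top",(270,155,335,195)),("side",(275,205,350,250))):
    d=np.load(n+"_f.npz"); im,K,V=d["im"],d["K"],d["V"]
    hsv=cv2.cvtColor(im,cv2.COLOR_RGB2HSV)
    m=cv2.inRange(hsv,(0,0,225),(180,30,255)) ; x0,y0,x1,y1=box; mm=np.zeros_like(m); mm[y0:y1,x0:x1]=m[y0:y1,x0:x1]
    ct=max(cv2.findContours(mm,0,1)[0],key=cv2.contourArea)
    r=cv2.minAreaRect(np.float32([ray(c[0],K,V,.028)[:2]*1000 for c in ct])); print(n,np.round(r[0],1),np.round(r[1],1),round(r[2],2))
    if n=="side":
        m=cv2.inRange(hsv,(8,85,90),(30,255,255)); mm=np.zeros_like(m); mm[165:196,176:216]=m[165:196,176:216]
        ct=max(cv2.findContours(mm,0,1)[0],key=cv2.contourArea)
        # top-face corners by eye from 5.714x crop
    k=40/7
q=[(ray((180+(a+.5)/k-.5,140+(b+.5)/k-.5),K,V,.014)*1000).round(1)[:2] for a,b in((0,206),(70,170),(196,256),(115,297))]; print("pale side",q,np.mean(q,0))
q=[(ray((180+(a+.5)/k-.5,140+(b+.5)/k-.5),K,V,.038)*1000).round(1)[:2] for a,b in((402,190),(485,152),(592,245),(512,278))]; print("dark side",q,np.mean(q,0))
```

```text
top [ 610.3 -259.6] [ 41.6 101.6] 7.74
side [ 687.3 -260.3] [ 73.6 134.8] 7.72
pale side [array([386.9, 141.7]), array([432.3, 158.1]), array([465.8,  50.5]), array([415.2,  35. ])] [425.05   96.325]
dark side [array([574.7,  25.8]), array([629.8,  39. ]), array([641.7, -63.7]), array([592.3, -71.3])] [609.625 -17.55 ]
```

```bash
python3 - <<'E'
from h import *
c=(.4265,.0972);y=17.4
over(c,y,.2); print(line(c,.003,y,.12,10)); state()
env.close_gripper(effort=40); state("closed")
line(c,.2,y,.12); state("up")
c=(.6095,-.26);y=7.7
over(c,y,.2); line(c,.13,y,.12); shot("g")
E
python3 crop.py side_g.png 200 120 360 240 sg.png;python3 crop.py top_g.png 190 120 350 240 tg.png
```

```text
False
 t 35.43 p [0.4268 0.0972 0.0034] F [ 0.6 -0.1  0.2] gap 0.997
closed t 35.84 p [0.4267 0.0972 0.0035] F [-2.3 -0.3  6.7] gap 0.638
up t 37.63 p [0.4263 0.0972 0.1995] F [ 1.  -0.8 -0. ] gap 0.638
5.0
5.0
```

View pics/sg.png

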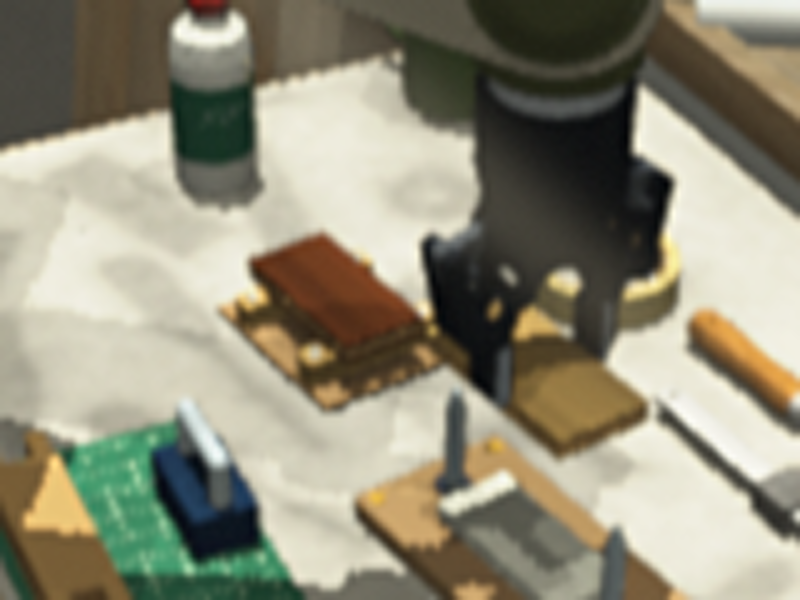

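View pics/tg.png

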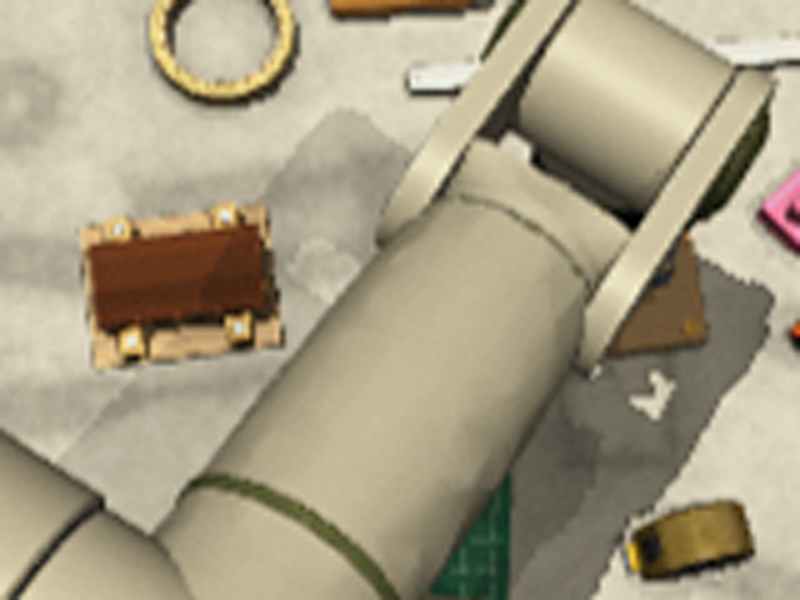

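The dark lid lies across both battens at (178,275) in the top crop, and the pale lid is held level above the press at (575,385) in the side crop. Next I'll lower the pale lid.

```bash
python3 - <<'E'
from h import *
c=(.6095,-.26);y=7.7
line(c,.042,y,.1); print(line(c,.028,y,.03,3)); state("placed")
env.release(); state(); line(c,.2,y,.15)
over((.45,.1),y,.25); state(); shot("h")
def blob(n,hsv,lo,hi,box,z,K,V):
    m=cv2.inRange(hsv,lo,hi); x0,y0,x1,y1=box; mm=np.zeros_like(m); mm[y0:y1,x0:x1]=m[y0:y1,x0:x1]
    ct=max(cv2.findContours(mm,0,1)[0],key=cv2.contourArea)
    r=cv2.minAreaRect(np.float32([ray(c[0],K,V,z)[:2]*1000 for c in ct])); print(n,np.round(r[0],1),np.round(r[1],1),round(r[2],2))
d=np.load("top_h.npz"); im,K,V=d["im"],d["K"],d["V"]
hsv=cv2.cvtColor(im,cv2.COLOR_RGB2HSV)
print(hsv[175,300],hsv[190,300])
blob("dark",hsv,(0,120,60),(15,255,170),(200,155,250,192),.038,K,V)
blob("rack",hsv,(0,85,60),(30,255,255),(200,155,250,200),.006,K,V)
blob("pale",hsv,(15,117,200),(30,255,255),(270,155,332,192),.042,K,V)
blob("press",hsv,(8,85,70),(30,255,255),(265,155,335,200),.016,K,V)
E
python3 crop.py side_h.png 240 165 360 255 sh.png;python3 crop.py top_h.png 195 145 345 250 th.png
```

```text
True
placed t 41.39 p [ 0.6097 -0.2601  0.0316] F [-1.3  0.8  5.5] gap 0.634
 t 41.81 p [ 0.6092 -0.2599  0.0308] F [0.8 0.3 0.2] gap 1.003
 t 44.56 p [0.4506 0.0994 0.2498] F [-0.2 -0.9 -0.6] gap 1.0
[ 20 136 230] [ 18 109 213]
dark [609.8 -17.5] [ 64.3 112. ] 7.8
rack [615.5 -16.3] [ 99.8 123.7] 8.11
pale [ 618.3 -274.6] [ 65.9 142.1] 7.92
press [ 609.  -259.6] [100.2 189.8] 7.77
6.666666666666667
5.333333333333333
```

View pics/sh.png

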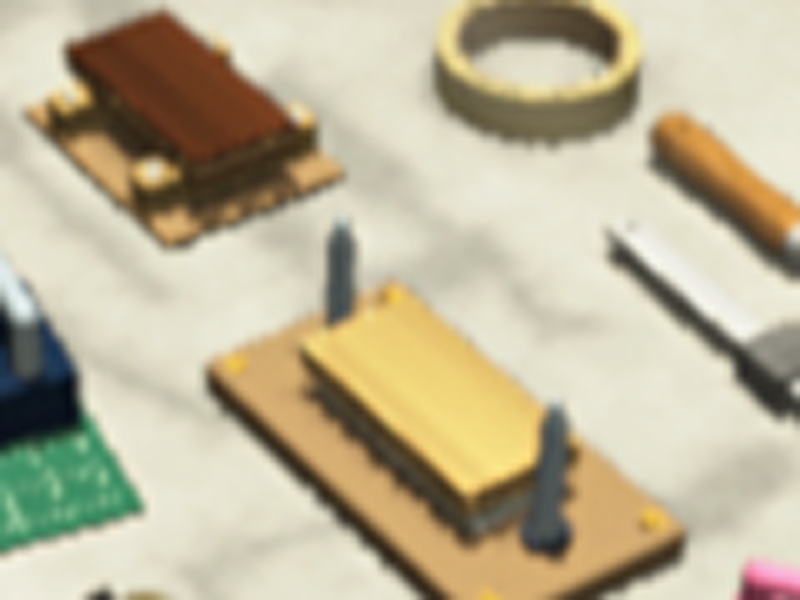

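View pics/th.png

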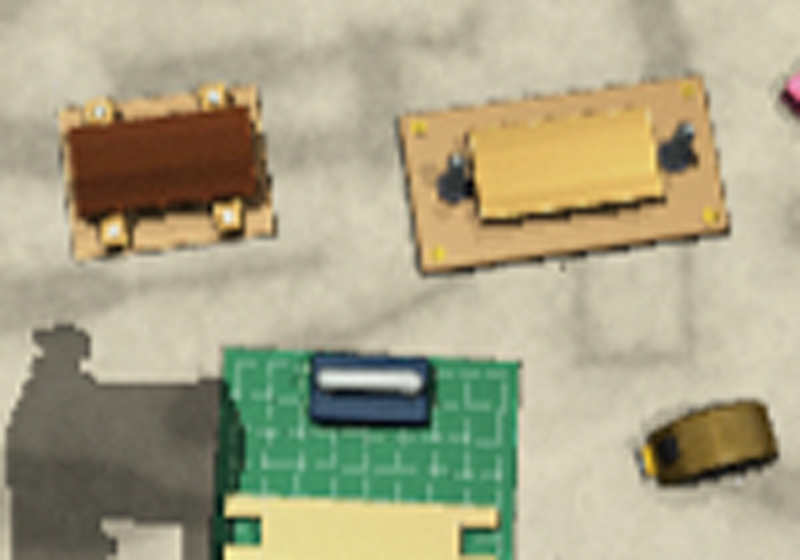

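```bash
python3 crop.py top_h.png 200 150 260 195 th2.png; python3 crop.py top_h.png 268 155 338 200 th3.png
```

```text
13.333333333333334
11.428571428571429
```

View pics/th2.png

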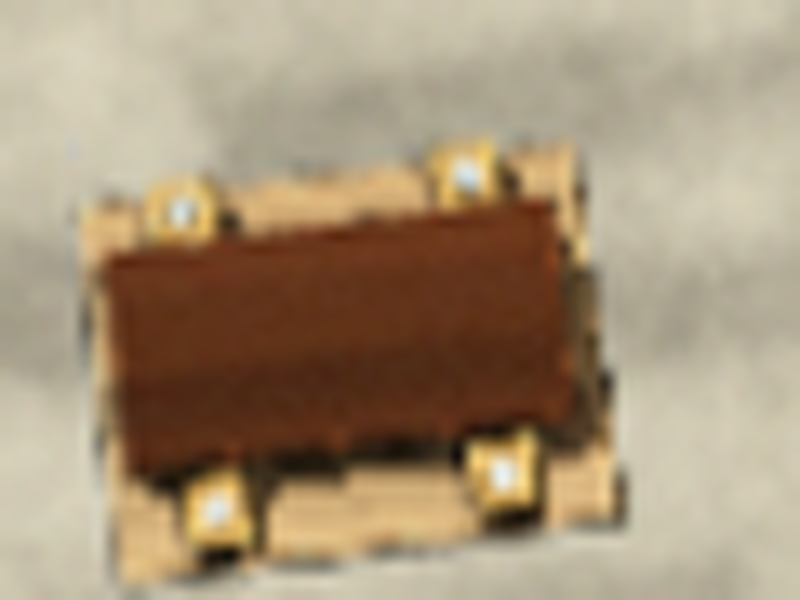

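View pics/th3.png

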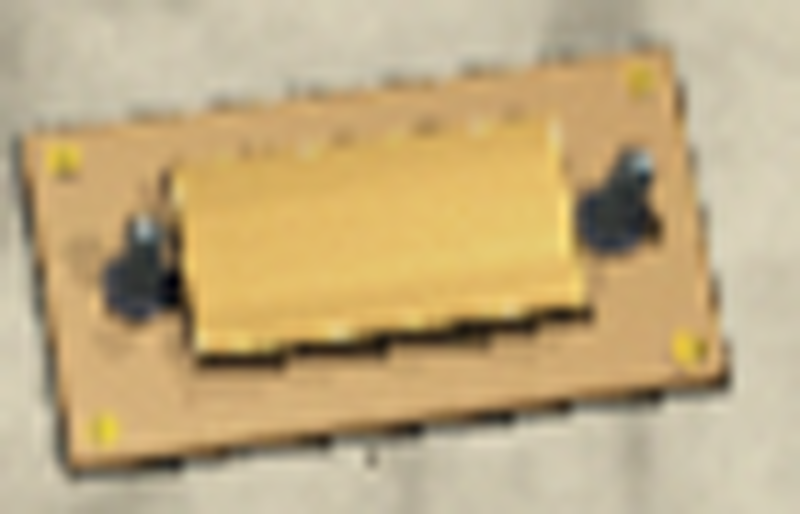

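Run:
```python
from h import *
d=np.load("top_h.npz"); K,V=d["K"],d["V"]
def Q(n,pts,z,o):
    q=np.array([ray((o[0]+(a+.5)/o[2]-.5,o[1]+(b+.5)/o[2]-.5),K,V,z)[:2]*1000 for a,b in pts]); e1=q[0]-q[1]; e2=q[3]-q[2]; s=e1+e2
    print(n,q.mean(0).round(1),"yaw",np.degrees(np.arctan2(-s[0],s[1])).round(1),"L",np.linalg.norm(e1).round(),np.linalg.norm(q[0]-q[3]).round())
o=(200,150,40/3)
Q("dark",((105,258),(553,205),(572,415),(130,472)),.038,o)
Q("rack",((80,208),(578,148),(622,522),(122,585)),.006,o)
Q("rackscrew",((182,212),(467,177),(504,475),(217,511)),.025,o)
o=(268,155,80/7)
Q("pale",((175,170),(553,125),(586,310),(200,352)),.042,o)
Q("screws",((63,160),(640,79),(690,348),(105,430)),.017,o)
Q("base",((22,132),(670,50),(728,382),(72,470)),.014,o)
```

```text
dark [611.9 -16.7] yaw 7.0 L 109.0 54.0
rack [613.2 -16.7] yaw 7.0 L 124.0 96.0
rackscrew [613.8 -16.2] yaw 7.0 L 70.0 76.0
pale [ 607.7 -259. ] yaw 6.4 L 107.0 53.0
screws [ 609.8 -260.1] yaw 7.9 L 168.0 80.0
base [ 609.5 -260. ] yaw 7.4 L 188.0 100.0
```

```bash
python3 - <<'E'
from h import *
c=(.387,-.1356);y=-3
over(c,y,.2); print(line(c,.007,y,.12,10)); 
env.close_gripper(effort=50); state("closed")
line(c,.2,y,.12); state("up")
c=(.6087,-.2607);y=7.5
over(c,y,.2); line(c,.105,y,.12); shot("i"); state()
E
python3 crop.py side_i.png 220 130 360 235 si.png
```

```text
False
closed t 47.91 p [ 0.3872 -0.1357  0.0073] F [-0.8  1.1  5.6] gap 0.456
up t 49.67 p [ 0.3868 -0.1355  0.1995] F [-0.5 -0.6 -1.9] gap 0.456
 t 51.71 p [ 0.6091 -0.2609  0.1061] F [ 0.2 -0.  -1.3] gap 0.454
5.714285714285714
```

View pics/si.png

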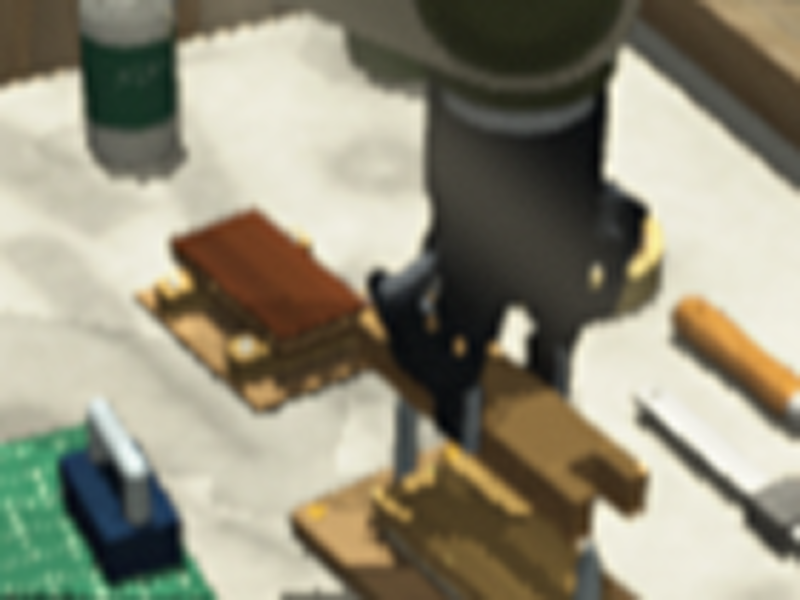

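The notched end of the caul at (590,490) sits right over the near post at (588,560), so I'll lower it with a force guard.

Run:
```python
from h import *
c=(.6087,-.2607);y=7.5
print(line(c,.062,y,.05,6)); state("mid")
print(line(c,.043,y,.03,4)); state("placed")
```

```text
False
mid t 52.72 p [ 0.6089 -0.2608  0.0624] F [-0.   0.3 -1.5] gap 0.459
True
placed t 53.24 p [ 0.6086 -0.2606  0.0464] F [-1.2  0.8  4.5] gap 0.453
```

```bash
python3 - <<'E'
from h import *
c=(.6087,-.2607);y=7.5
env.release(); line(c,.2,y,.15)
c=(.473,-.1405);y=-3
over(c,y,.2); print(line(c,.0403,y,.12,10)); 
env.close_gripper(effort=60); state("closed")
line(c,.2,y,.12); state("up")
c=(.6087,-.2605);y=7.5
over(c,y,.2); line(c,.112,y,.12); print(line(c,.100,y,.03,4)); state("placed")
env.release(); state(); line(c,.21,y,.12)
over((.45,.1),y,.25); state(); shot("j")
E
python3 crop.py side_j.png 230 150 350 240 sj.png;python3 crop.py top_j.png 195 145 345 250 tj.png
```

```text
False
closed t 57.87 p [ 0.4733 -0.1406  0.0405] F [2.  1.2 0.8] gap 0.115
up t 59.35 p [ 0.4727 -0.1403  0.1993] F [ 0.3 -0.3 -6. ] gap 0.116
True
placed t 61.34 p [ 0.6094 -0.2608  0.1034] F [ 3.1 -0.4  4.1] gap 0.117
 t 62.06 p [ 0.6082 -0.2601  0.1015] F [0.5 0.3 1.2] gap 1.002
 t 64.58 p [0.4506 0.0993 0.2499] F [ 0.2 -0.  -0.8] gap 1.002
6.666666666666667
5.333333333333333
```

View pics/sj.png

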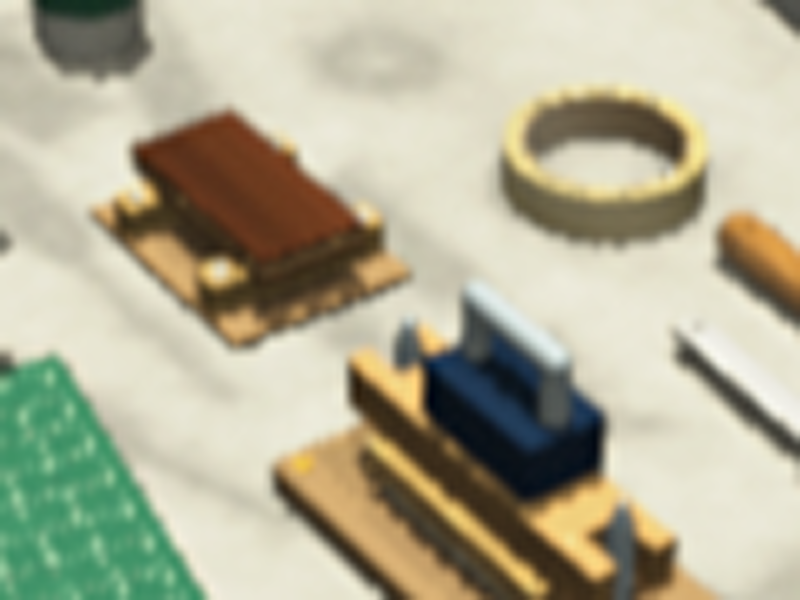

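View pics/tj.png

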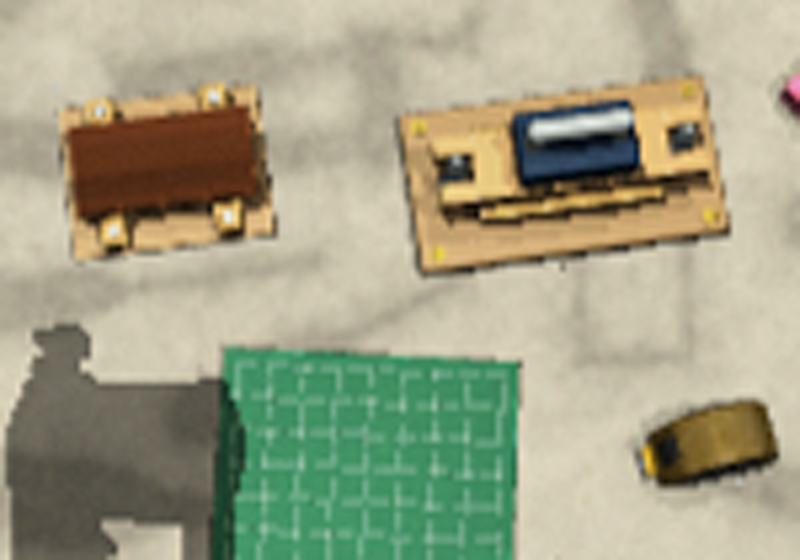

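```bash
python3 crop.py top_j.png 268 155 338 200 tj2.png
python3 - <<'E'
from h import *
d=np.load("top_j.npz"); K,V=d["K"],d["V"]
for p in ((609,-260),): pass
a=np.radians(7.7); 
def W(x,y,z): return np.array([.6093+x*np.cos(a)-y*np.sin(a),-.2603+x*np.sin(a)+y*np.cos(a),z])
for n,x,y,z in(("lid near edge",-.028,0,.042),("caul near top",-.02,0,.066),("lid far",.028,0.05,.042),("caul far top",.02,.05,.066)):
    p=proj(W(x,y,z),K,V); print(n,((p-[268,155]+.5)*80/7).round())
E
```

```text
11.428571428571429
lid near edge [400. 330.]
caul near top [403. 282.]
lid far [192. 162.]
caul far top [201. 167.]
```

View pics/tj2.png

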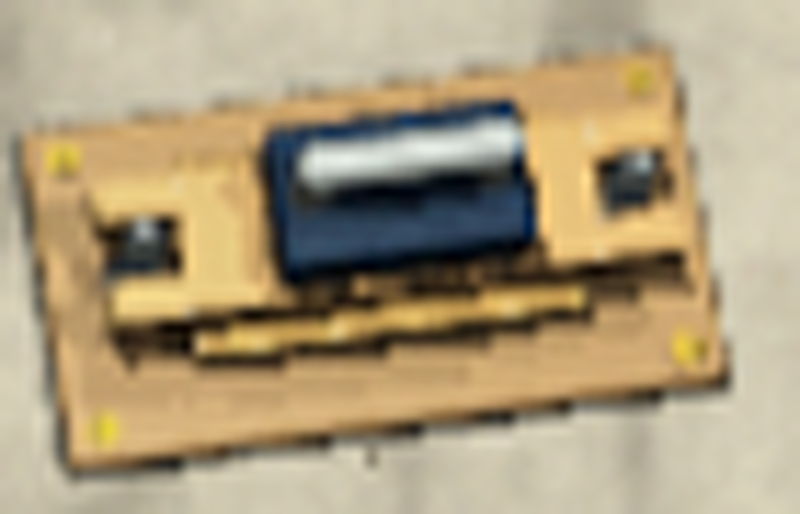

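The last crops show both posts inside the notches at (140,245) and (633,178). The lid's near edge is at about row 332, against about 330 predicted for a centred lid. The weight sits mid-caul, and the robot is clear of everything.

Run:
```python
from h import *
state(); job.hand_in()
```

```text
t 64.68 p [0.4505 0.0993 0.2498] F [-0.  -1.2  0.2] gap 0.997
the job is handed in; nothing more can be done
```

The job is done and handed in at about 65 s of robot time. I parked the weight and then the caul on the mat, moved the dark lid to the rack, laid the pale lid in the press, and put the caul and then the weight back.

**Last checks:**
- **Dark lid:** it lies across both battens, about 1–2 mm off the rack's centre, with its angle matching the rack's to within my reading.
- **Caul:** it seated at the same height it was picked from, within about 0.5 mm, with both posts in the notches.
- **Weight:** it is lengthwise on the middle of the caul.
- **Bystanders and pink look-alike:** I never reached for any of them. The later pictures show no movement of the ones in view, but I didn't measure them.
- **Force:** the readings I took stayed below 8 N.

**Disagreements:**
- **Pale lid:** reading its corners by eye in the top view put it about 2 mm and 1° off the press centre. The later check of its near edge under the caul agreed with centred to about 1 mm, so I left it.
- **Cameras:** the two views differed by about 1–4 mm on the press, and the side view's colour mask of the white bed failed, so I used the top view and hand-picked points.

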